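Seat a heat sink in its nest and clamp it

ROBOT

A 6-joint arm with a two-finger parallel gripper is mounted at the origin on a cart in front of the work surface, level with it; the furniture and walls round the work are solid. World frame = base frame: x ahead of the robot, y to its left, z up, the work surface at z = 0. Lengths are in mm, angles in degrees, forces in N, time in s.
With the tool pointing down it reaches from about 425 to 950 mm from the base axis. Payload 3.5 kg.
Tool frame: the origin (TCP) lies on the centre line of the jaws, within the pads' length; the fingertips stand 17 mm ahead of it and the grasp point (between the pads) lies 2 mm behind it; z points along the fingers, x is the direction in which the jaws open and shut, and the axes are right-handed (so a half turn about z gives the same grasp; the last joint's range is limited). The gripper opens to 85 mm and grips with 20 to 120 N. Pads are 22 mm wide; open, the fingers measure 114 mm over their backs; the gripper's body (76 mm by 85 mm) begins 54 mm behind the grasp point. The pads swing forward as they close: fully open they stand 13 mm farther back than shut.
Start: joints at [-77.75, 16.404, 90.338, -0, 73.258, -8.594], TCP at [240.206, -630.799, 248.325] pointing down, gripper open.
Joint ranges: [-158.93, 158.93], [-51.34, 127.21], [12.03, 142.37], [-87.48, 267.48], [13.55, 161.25], [-162.69, 162.69]. Speed limits (degrees/s): [159.86, 159.86, 180, 180, 180, 180].

INTERFACE

Orientations are given as [roll, pitch, yaw] about the fixed x, y, z axes, in that order (R = Rz(yaw) Ry(pitch) Rx(roll)).
In Python, from bench import robot, readout, viewer, hand_in gives the robot as it stands. Calls block until the motion is done:
- robot.move_to(position, orientation): joint-space move of the TCP to a pose.
- robot.servo_line(position, rotation=None, rate=150, until_force=None): straight line of the TCP; rotation=None keeps the orientation; rate is the mean speed in mm/s. With until_force (N) it stops when the force on the tool has changed by that much, and returns True; else False.
- robot.move_j(angles): joint-space move.
- robot.command_gripper(opening, force=None): finger opening in mm; force is the grip in N (None keeps the last); returns when the fingers have stopped.
- robot.wait(seconds).
- robot.solve_ik(position, orientation): joint angles nearest the present ones, or None.
- readout.get_obs(): the state.
- viewer.snapshot(name): name is "side" or "top"; returns a dict with "pixels" (420x560x3 uint8, red, green, blue), "mtx" (3x3 intrinsics, pixels), "k1" (the pictures are not rectified: a ray, as slopes to the right and down, at radius r is drawn at 1 + k1 r^2 times it, then the intrinsics apply), "rvec" (rotation vector, rad) and "tvec" (3), from world to camera coordinates, as OpenCV has them. Camera axes: x right, y down, z forward; pixel columns grow to the right and rows downward; lengths in mm; the calibration is good to about 2 mm. A picture is of the moment at which its call begins. There is no depth.
A pose or a line that the arm cannot do raises robot.PlanningError and nothing moves.
- hand_in(): hands the job in, once; it reports no verdict.
The state is a dict: "clock": time; "joint_positions": joint angles; "qvel": joint speeds; "tau": joint torques, N m; "position": TCP position; "eef_rot": TCP orientation; "force": force on the tool from outside, world axes, zero at the start; "moment": the same for the moment, N m; "opening": finger opening in mm.
Only numpy, scipy, OpenCV 4.12 (cv2) and the standard library are available. Lean on these libraries where they do the work, as an engineer would, in place of code of your own. Each camera call takes 0.05 s, during which the arm holds its last target. There are 200 camera calls.

TASK

Slide the finned heat sink along the fixture's channel into the nest at the end, then press it down by hand against the stiff lifter pad until you feel it sit hard on the nest floor, its top flush with the rails. Only when it is fully down, swing the open hinged clamp over it and shut it completely; never use the clamp to force the heat sink down, and leave the things standing around where they are.

Things in the scene. Friction and masses are not known exactly. Their poses are not given: they have to be found in the camera images.
- fixture: Grey base plate 171 x 140 mm, fixed to the desk, with a channel between two aluminium rails along x. Origin: on the desk surface, on the channel's centre line, where the channel floor ends and the nest begins; z up, x away from the robot. Channel floor: x -75 to 0 mm, 84 mm wide, top at z 26 mm, open at its -x end. Rails: y 42 to 52 mm on either side, x -75 to 88, tops at z 34 mm.
- seat (a point): Centre of the nest floor (fixture x 37, y 0, z 16 mm), axes parallel to the fixture's. The nest is the pocket x 0 to 74, 84 mm wide, closed at x 74 by an end stop as high as the rails. The heat sink's origin is here when it is fully seated (play 2 mm each way). A tall receiver (0.55 m) stands 0.1 m or more to the left of the nest.
- lifter: Grey lifter pad 42 x 50 mm in the middle of the nest; origin: centre of its top. Starts 5 to 8 mm above the nest floor. No spring: it carries the heat sink, resists a push with about 12 N (the heat sink's weight helping), goes down slowly while pressed harder and stays where left. When level with the nest floor the heat sink stops hard on the floor; about 20 N is enough to be sure.
- heat_sink: Loose aluminium heat sink, 70 mm (x) x 80 mm (y, across the channel) x 18 mm high, 0.24 to 0.48 kg; a flat land 36 mm wide along its top, three fins on each side. Origin: centre of its underside, z up. Starts in the channel, square to the rails, centre at fixture x -55 to -38 mm; its -x end face is free. Sliding takes 2 to 6 N, up to 17 N for a moment as it starts. Seated, its top is at z 34 mm.
- clamp (a joint): Hinge of the dark steel clamp arm, rad: 0 shut (arm level across the nest, top face at z 53 mm), grows as it opens, 1.6 to 1.9 at the start (standing up or leaning a little away from the nest). It stays where left; turning it takes about 0.3 N m. Axis along the fixture's x. Shut over a seated heat sink, the rubber pad under the arm just touches its top or stands 0.5 mm above.
- clamp_hinge (a point): Point on the hinge axis, at the arm's middle: fixture x 37, y -66, z 46 mm (right of the nest); axes parallel to the fixture's.
- clamp_tip (a point): Middle of the free end of the clamp arm, 124 mm from the hinge axis; moves with the arm. The arm is 24 mm wide and 10 mm thick (3 mm below to 7 mm above the hinge axis when shut), ending in a tab 44 mm wide, 26 mm long. Shut, it points to +y and ends at fixture y 58 mm, beyond the left rail. To shut it, push on the face that looks away from the nest (-y).
- filter_cap0: Black round capacitor, 42 mm across, 56 mm high, standing right of the fixture; bystander. Origin: centre of its underside.
- solder_spool: Pale spool of solder, 60 mm across, 62 mm high, standing behind the fixture; bystander. Origin: centre of its underside.
- driver_red: Screwdriver, 162 mm long, 22 mm thick, lying near the desk's front edge, left of the fixture; bystander. Origin: centre of its underside.

How it is judged:
By the outcome, as a careful person would: the job done as asked, in the order asked, and still so for the second after the job is handed in, with the robot touching nothing.
It also fails if it takes over 48 s, if anything falls off the work surface, if the arm or the gripper's body presses on something with over 40 N, if the wrist force passes 120 N, or if a joint passes its speed limit or range.

## Working session

There is one attempt and no reset: what is moved stays moved. The work goes in short steps, each a Python script; the robot and the scene stay as the last script left them, time stands still between calls to the robot, and variables do not carry over. Pictures are saved under pics/ and viewed, on a budget of 10 in all, crops included, one or two more only if the job needs it, and the job is handed in when it is done.

```bash
ls; mkdir -p pics; python3 - <<'E'
from bench import robot, readout, viewer
import cv2,pickle
for n in("side","top"):
    s=viewer.snapshot(n); pickle.dump(s,open(n+'.pkl','wb'))
    cv2.imwrite(f'pics/{n}0.png',cv2.resize(s['pixels'][:,:,::-1],(800,600),interpolation=cv2.INTER_CUBIC))
    R=cv2.Rodrigues(s['rvec'])[0]
    print(n,(-R.T@s['tvec']).round(),s['mtx'].round(1).tolist(),s['k1'])
o=readout.get_obs();print(o['clock'],o['position'],o['eef_rot'],o['force'],o['opening'])
E
```

```text
pics
side [  -46. -1129.   646.] [[462.7, 0.0, 278.1], [0.0, 462.7, 207.4], [0.0, 0.0, 1.0]] -0.12549841639444737
top [ 326. -270.  896.] [[424.2, 0.0, 270.8], [0.0, 424.2, 215.6], [0.0, 0.0, 1.0]] -0.04027558931002093
0.1 [ 240.10160951 -630.25434271  247.04105391] [-1.79979370e+02  1.23278431e-01 -6.91545429e+01] [-0.19192539 -0.10817202 -0.51269053] 85.51032669259648
```

View pics/top0.png

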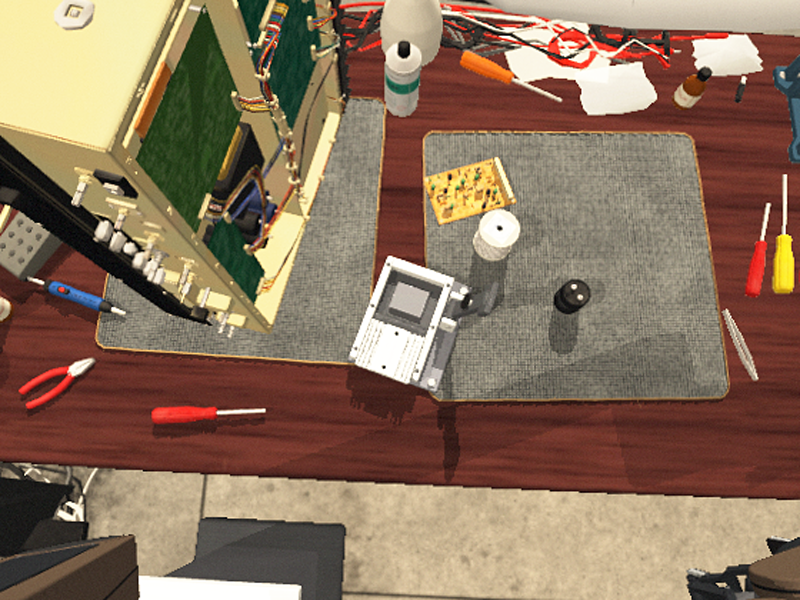

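View pics/side0.png

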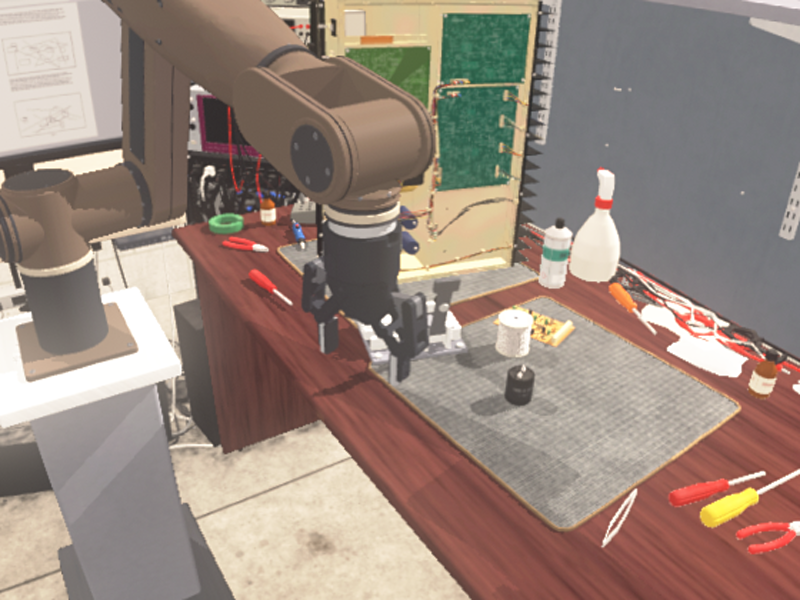

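The top view shows the fixture at about (400,320) in the 800-px picture, turned about −20° with the heat sink at its near end. The clamp stands up at (480,297), the spool is at (497,235) and the capacitor at (572,295). I'll enlarge the fixture to read its corners.

```bash
python3 - <<'E'
import pickle,cv2
s=pickle.load(open('top.pkl','rb'))
c=s['pixels'][170:280,235:375,::-1]
c=cv2.resize(c,None,fx=5.7,fy=5.45,interpolation=cv2.INTER_CUBIC) if 0 else cv2.resize(c,(700,550),interpolation=cv2.INTER_CUBIC)
cv2.imwrite('pics/crop1.png',c)
E
```

```text
(no output)
```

View pics/crop1.png

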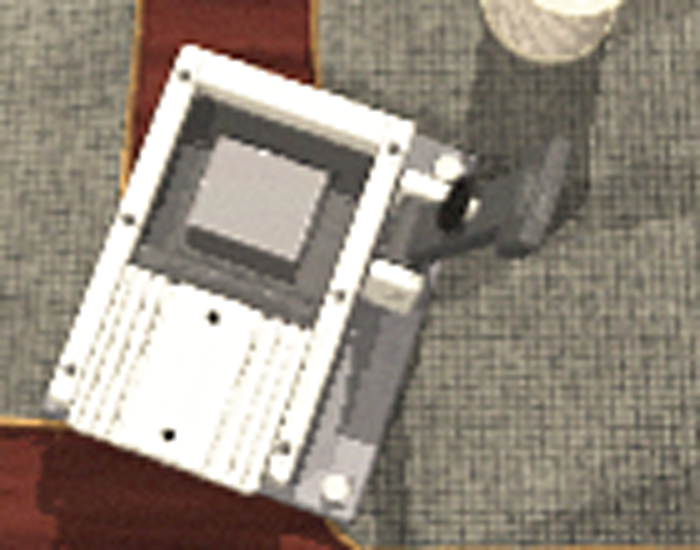

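The crop (×5, offset 235,170) gives these points:
- **Rails:** far outer corners at (183,45) and (414,122). Screws at (185,75), (129,219), (70,370) on the left and (393,149), (341,296), (284,449) on the right.
- **Heat sink:** holes at (213,317) and (168,435).
- **Clamp:** the tab's end edge runs from (565,145) to (530,248).

Next I'll fit the fixture pose from these.

```bash
cat > h.py <<'E'
import numpy as np,cv2,pickle
from scipy.optimize import least_squares
def dist(s): return np.array([s['k1'],0,0,0,0.])
def proj(s,P): return cv2.projectPoints(np.float64(P).reshape(-1,1,3),s['rvec'],s['tvec'],s['mtx'],dist(s))[0].reshape(-1,2)
def ray(s,uv,z):
    n=cv2.undistortPoints(np.float64([[uv]]),s['mtx'],dist(s))[0,0]
    R=cv2.Rodrigues(s['rvec'])[0]; C=-R.T@s['tvec'].ravel(); d=R.T@np.array([n[0],n[1],1])
    return C+d*(z-C[2])/d[2]
def w(f,p):
    X,Y,a=f; c,s=np.cos(a),np.sin(a); p=np.asarray(p,float)
    return np.stack([X+c*p[...,0]-s*p[...,1],Y+s*p[...,0]+c*p[...,1],p[...,2]],-1)
def inv(f,P):
    X,Y,a=f; c,s=np.cos(a),np.sin(a); d=P[:2]-[X,Y]
    return np.array([c*d[0]+s*d[1],-s*d[0]+c*d[1],P[2]])
E
python3 - <<'E'
from h import *
s=pickle.load(open('top.pkl','rb'))
px=lambda a:np.array(a,float)/5+[235-.4,170-.4]
cor=[((183,45),(88,52,34)),((414,122),(88,-52,34))]
L=[(185,75),(129,219),(70,370)];Rr=[(393,149),(341,296),(284,449)]
def res(f):
    r=[]
    for u,p in cor: r+=list(.7*(inv(f,ray(s,px(u),34))-p)[:2])
    for a,b in zip(L,Rr):
        A=inv(f,ray(s,px(a),34));B=inv(f,ray(s,px(b),34)); r+=[A[1]-47,B[1]+47,A[0]-B[0]]
    return r
o=least_squares(res,[500,-200,-.2]);f=o.x
print(f,np.degrees(f[2]));print(np.round(o.fun,1))
for u,z in [((50,390),34),((295,487),34),((185,75),34),((129,219),34),((70,370),34),((393,149),34),((341,296),34),((284,449),34),((213,317),44),((168,435),44),((128,265),44),((310,328),44),((68,425),40),((250,490),40),((222,137),22),((327,180),22),((188,222),22),((335,487),8),((290,257),22)]:
    print(u,z,inv(f,ray(s,px(u),z)).round(1))
# clamp tip: end edge of the tab ends
for th in (1.5,1.6,1.7,1.8,1.9):
    # outer end, faces 3 below/7 above
    pts=[]
    for dx in(-22,22):
        for n in(-3,7):
            pts.append((37+dx,-66+124*np.cos(th)-n*np.sin(th),46+124*np.sin(th)+n*np.cos(th)))
    print(th,((proj(s,w(f,pts))-[234.6,169.6])*5).round(0).tolist())
# bystanders
for u,z in [((497,225),62),((497,250),0),((572,285),56)]:
    P=ray(s,np.array(u)*.7-.15,z);print(u,P.round(),inv(f,P).round())
np.save('f.npy',f)
E
```

```text
[ 5.28365473e+02 -2.82787585e+02 -3.08299329e-01] -17.664250399681315
[-0.6  0.3  0.6  0.3 -0.  -0.1  0.2 -0.1 -0.5  0.3  0.   0.2  0.2]
(50, 390) 34 [-72.5  51.7  34. ]
(295, 487) 34 [-75.1 -56.2  34. ]
(185, 75) 34 [74.7 47.  34. ]
(129, 219) 34 [ 6.9 46.9 34. ]
(70, 370) 34 [-61.8  47.   34. ]
(393, 149) 34 [ 74.5 -47.1  34. ]
(341, 296) 34 [  6.6 -47.5  34. ]
(284, 449) 34 [-62.  -46.8  34. ]
(213, 317) 44 [-22.4  -1.1  44. ]
(168, 435) 44 [-74.5  -0.9  44. ]
(128, 265) 44 [-14.   39.3  44. ]
(310, 328) 44 [-12.8 -40.   44. ]
(68, 425) 40 [-84.2  38.9  40. ]
(250, 490) 40 [-83.4 -39.5  40. ]
(222, 137) 22 [57.7 23.6 22. ]
(327, 180) 22 [ 55.3 -25.   22. ]
(188, 222) 22 [17.2 24.3 22. ]
(335, 487) 8 [-65.6 -72.2   8. ]
(290, 257) 22 [ 17.9 -21.6  22. ]
1.5 [[396.0, 198.0], [423.0, 207.0], [435.0, 88.0], [462.0, 96.0]]
1.6 [[429.0, 209.0], [456.0, 219.0], [468.0, 98.0], [495.0, 108.0]]
1.7 [[462.0, 222.0], [488.0, 232.0], [501.0, 111.0], [526.0, 121.0]]
1.8 [[494.0, 235.0], [519.0, 246.0], [532.0, 124.0], [557.0, 134.0]]
1.9 [[525.0, 248.0], [548.0, 259.0], [562.0, 137.0], [586.0, 149.0]]
(497, 225) [ 673. -419.   62.] [179. -86.  62.]
(497, 250) [ 656. -430.    0.] [ 166. -101.    0.]
(572, 285) [ 587. -529.   56.] [ 131. -217.   56.]
```

```bash
cat >> h.py <<'E'
from bench import robot, readout, viewer
f=np.load('f.npy'); YAW=np.degrees(f[2])
def T(x,y,z): return [float(v) for v in w(f,[x,y,z])]
def here(tag=''):
    o=readout.get_obs(); p=inv(f,np.array(o['position'])); F=np.array(o['force'])
    c,s=np.cos(f[2]),np.sin(f[2])
    print(tag,'t',round(o['clock'],2),'fix',p.round(1),'F',np.round([c*F[0]+s*F[1],-s*F[0]+c*F[1],F[2]],1),flush=True)
    return p
def snap(n,name,crop=None,size=(800,600)):
    s=viewer.snapshot(n); im=s['pixels'][:,:,::-1]
    if crop: im=im[crop[1]:crop[3],crop[0]:crop[2]]
    cv2.imwrite(f'pics/{name}.png',cv2.resize(im,size,interpolation=cv2.INTER_CUBIC)); pickle.dump(s,open(f'{name}.pkl','wb'))
E
python3 - <<'E'
from h import *
O=[180,0,YAW-90]
robot.command_gripper(0,40)
print(readout.get_obs()['opening'])
robot.move_to(T(-120,0,70),O); here('pre')
hit=robot.servo_line(T(-120,0,8),rate=30,until_force=4); p=here('desk %s'%hit)
tip=p[2]; print('tip offset',tip)
robot.servo_line(T(-120,0,tip+32),rate=80)
hit=robot.servo_line(T(-78,0,tip+32),rate=25,until_force=2); here('face %s'%hit)
E
```

```text
-0.4363008700673909
pre t 2.54 fix [-119.1   -0.8   70.7] F [ 0.5 -0.8 -0.2]
desk True t 4.11 fix [-120.1    0.    17.1] F [-0.6  1.2  4.2]
tip offset 17.05280205520281
face True t 5.71 fix [-94.3   0.2  48.7] F [ 0.4 -0.1 -0. ]
```

```bash
python3 - <<'E'
from h import *
hit=robot.servo_line(T(-8.7,0,49),rate=35,until_force=28); here('push %s'%hit)
robot.servo_line(T(-20,0,49),rate=60)
robot.servo_line(T(-60,0,110),rate=150); here()
snap('top','top2',(235,170,375,275))
E
```

```text
push False t 8.32 fix [-8.8 -0.  49. ] F [-1.6  0.7 -0.3]
 t 9.3 fix [-59.8  -0.  109.9] F [-0.2  0.6  0.6]
```

View pics/top2.png

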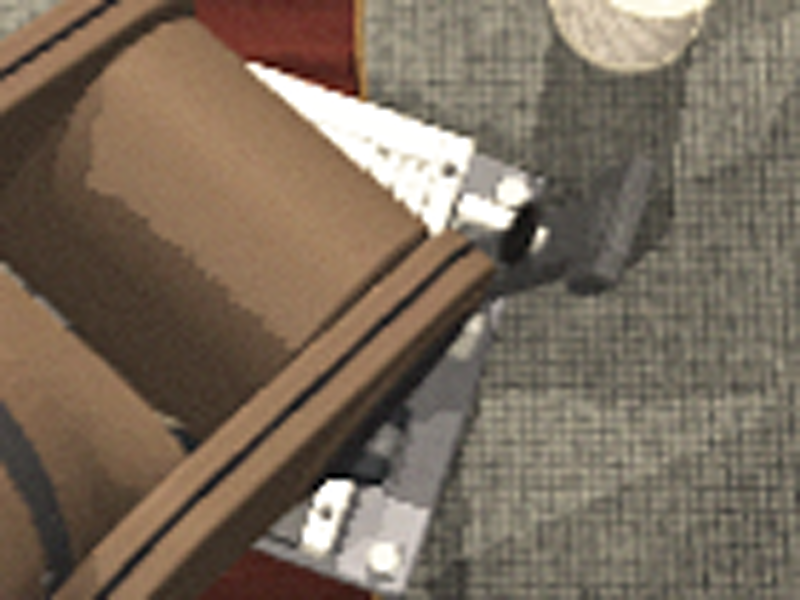

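The arm hides most of the nest, but the heat sink's far end sits by the end stop at about (400,165), so it is in the nest. The clamp has not moved. The press itself will check the rest: flush means TCP z ≈ 51.

```bash
python3 - <<'E'
from h import *
robot.servo_line(T(37,0,75),rate=150)
hit=robot.servo_line(T(37,0,50),rate=25,until_force=4); here('touch %s'%hit)
for i in range(5):
    hit=robot.servo_line(T(37,0,47),rate=5,until_force=22); p=here('press %s'%hit)
    if hit and p[2]<52: break
E
```

```text
touch True t 10.9 fix [36.8  0.  56.5] F [0.2 0.3 1.5]
press False t 12.91 fix [36.9 -0.  51. ] F [-7.8  2.4 20.2]
press False t 13.16 fix [36.9 -0.  51. ] F [-8.9  2.3 19.2]
press False t 13.41 fix [37. -0. 51.] F [-8.1  1.6 19.6]
press False t 13.66 fix [36.9 -0.  51. ] F [-8.4  1.7 19.6]
press False t 13.91 fix [37. -0. 51.] F [-8.2  2.3 19.3]
```

The tip has stopped at flush height (51.0) with about 20 N while commanded 4 mm lower, so this is a hard stop. I'll press a little harder, then touch the front and back of the land to check it is level.

```bash
python3 - <<'E'
from h import *
robot.servo_line(T(37,0,44.5),rate=10); robot.wait(.3); here('hard')
robot.servo_line(T(37,0,58),rate=60)
for x in (14,60):
    robot.servo_line(T(x,0,56),rate=100)
    hit=robot.servo_line(T(x,0,48),rate=20,until_force=3); here('chk %d %s'%(x,hit))
    robot.servo_line(T(x,0,60),rate=80)
E
```

```text
hard t 14.61 fix [37.  -0.  50.9] F [-13.2   4.5  30.8]
chk 14 True t 15.71 fix [14.9 -0.2 51.1] F [0.1 0.5 5.2]
chk 60 True t 16.93 fix [59.9 -0.1 51.1] F [-0.8  0.4  3.9]
```

The land reads 51.1 at front, middle and back, so the heat sink is level, flush and hard on the floor. Now the clamp, pushing with the closed fingers from its −y side.

```bash
python3 - <<'E'
from h import *
O=[180,0,YAW]
robot.servo_line(T(40,0,235),rate=250); here('up')
robot.move_to(T(37,-142,235),O); here('over')
robot.servo_line(T(37,-142,147),rate=120)
robot.servo_line(T(37,-84,147),rate=60,until_force=15); here('vertical')
for th in np.linspace(1.4,0.1,8):
    r=82; y=-66+r*np.cos(th)-7*np.sin(th)-11; z=46+r*np.sin(th)+7*np.cos(th)+17
    hit=robot.servo_line(T(37,y,z),rate=60,until_force=25); here('th %.2f %s'%(th,hit))
    if hit: break
E
```

```text
up t 18.06 fix [ 39.1   0.3 232.9] F [ 0.1 -0.3 -0.7]
over t 19.62 fix [  36.9 -141.7  234.1] F [-0.9  0.4  0.3]
vertical t 21.62 fix [ 37.4 -83.8 148.1] F [ 0.4 -0.   4.9]
th 1.40 False t 22.0 fix [ 36.6 -68.9 144. ] F [ 0.7  0.1 -0.1]
th 1.21 False t 22.41 fix [ 36.7 -53.8 141.7] F [ 0.2  0.6 -0.4]
th 1.03 False t 22.82 fix [ 36.9 -39.8 136.6] F [ 1.2 -0.7  0. ]
th 0.84 False t 23.23 fix [ 36.7 -26.9 128.3] F [ 0.1 -0.4  0.5]
th 0.66 False t 23.63 fix [ 36.6 -15.7 117.9] F [ 0.1 -0.3  0.1]
th 0.47 False t 24.04 fix [ 36.5  -6.5 105.6] F [ 0.5 -0.9  0.6]
th 0.29 False t 24.45 fix [36.5  0.1 91.9] F [0.5 0.1 0.4]
th 0.10 False t 24.86 fix [36.5  4.2 77.3] F [-0.6  0.1  0.7]
```

I felt almost no force during the swing, so I'm looking before pushing further.

```bash
python3 - <<'E'
from h import *
snap('side','side3',(225,170,365,275))
E
```

```text
(no output)
```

View pics/side3.png

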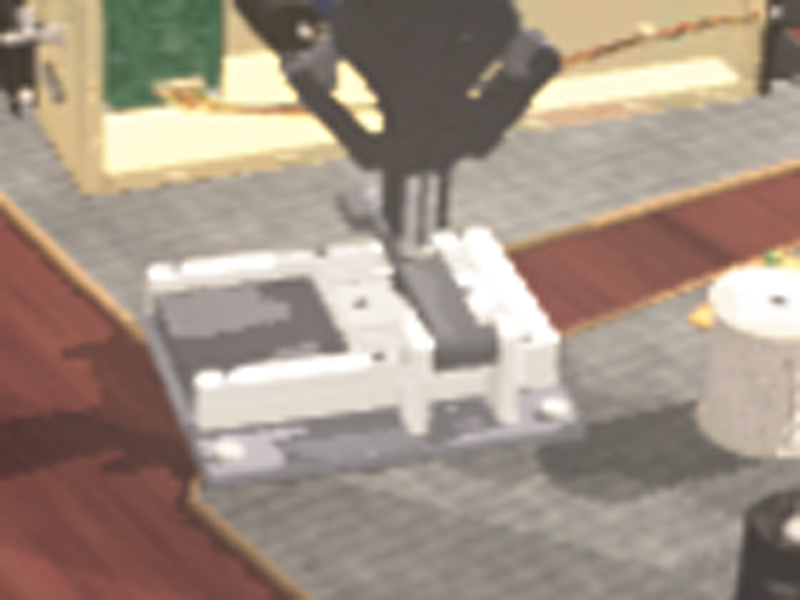

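The clamp arm at (440,290) lies under the fingertips and is nearly level, so it followed the fingers. I'll finish shutting it, check its height near the tip, and retreat.

```bash
python3 - <<'E'
from h import *
hit=robot.servo_line(T(37,8,64),rate=25,until_force=12); here('shut %s'%hit); robot.wait(.2)
robot.servo_line(T(37,8,85),rate=80)
robot.servo_line(T(37,38,80),rate=100)
hit=robot.servo_line(T(37,38,64),rate=25,until_force=10); here('tip %s'%hit)
robot.servo_line(T(37,38,260),rate=250)
robot.move_to([240,-630,260],[180,0,-69]); here('away')
snap('top','top4',(235,170,375,275)); snap('side','side4')
E
```

```text
shut True t 25.36 fix [37.7  5.9 70.1] F [-1.7 -0.9  5.1]
tip True t 26.84 fix [37.4 37.6 70. ] F [-1.8  0.8  6.2]
away t 29.57 fix [-168.5 -417.4  260. ] F [ 0.9 -0.5 -0.4]
```

View pics/top4.png

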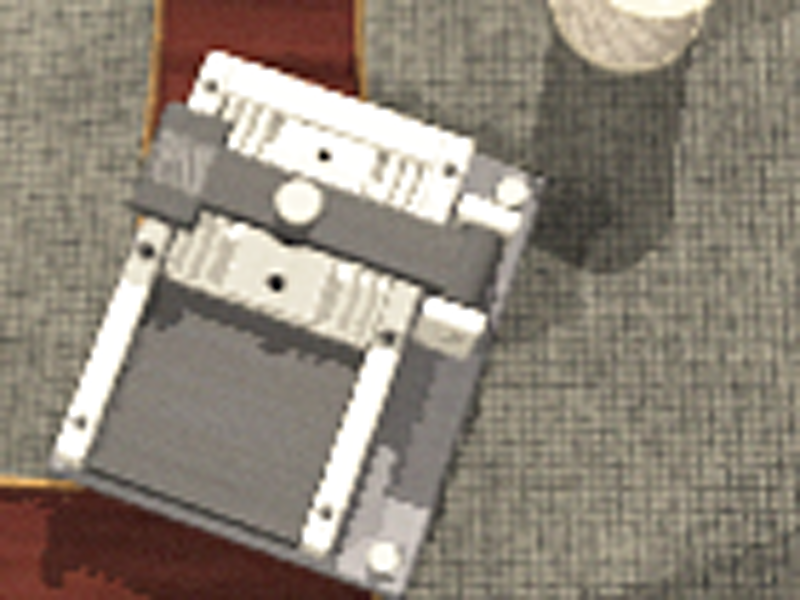

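The heat sink sits in the nest with its holes at (323,155) and (277,283). The clamp lies level across it, with its tab at (180,160) over the left rail. The arm top measured z 53 at both touch points, so it is fully shut. The spool has not moved.

```bash
python3 -c "
from bench import hand_in; hand_in()"
```

```text
the job is handed in; nothing more can be done
```

The heat sink is seated in the nest and the clamp is shut over it. I handed the job in at about 29.6 s of the 48 s allowed, with the robot clear of everything.

- **Slide:** I pushed the heat sink about 86 mm along the channel by its free end face. The 28 N guard did not trip.
- **Press:** It stopped hard at z 34 mm, flush with the rails, and held there under about 31 N. Light touches near both ends of the top land, after letting go, gave the same height within about 0.2 mm.
- **Clamp:** I only swung it over once the heat sink was down. I felt almost no force during the swing, so I checked with a picture: the arm had followed the fingers. Closed, its top measured z 53 mm near the middle and near the tip, which is the given shut height.
- **Last checks:** The final top view shows the heat sink in the nest, the clamp level across it and the solder spool where it was. I did not check the capacitor or the red screwdriver in the final picture; no motion went near them.

No check failed. The one weak view was the picture after the slide, which the arm mostly hid, so there I relied on the press heights instead.

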